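Reset the tripped breaker on the test board

TASK

One of the three breakers on the plywood test board has tripped: its lever stands about midway between on and off. Reset it: first push that lever fully off, to the end of the case marked with a small ring (the end nearer the robot), and then throw it fully on, to the end marked with a bar (the far end), and leave it there. Leave the other two breakers as they are, one on and one off.

Things in the scene. Friction and masses are not known exactly. Their poses are not given: they have to be found in the camera images.
- tripped_tip (a point): Centre of the top end of the tripped breaker's lever, a white flat bar 12 mm thick (its x), 26 mm wide (its y), top 62 mm from the hinge axis. The point turns with the lever: z points along the lever, so the hinge axis lies 62 mm away along -z, 61 mm above the desk; y is parallel to the level hinge axis; x points to the far, on side. The case's highest face is 12 mm above the hinge axis.
- tripped_lever (a joint): Angle of the tripped lever, rad: 0 upright, -0.6 off stop (leans to the near, ring-marked end), +0.6 on stop (leans to the far, bar-marked end). Starts about midway (-0.12 to 0.12). It has no spring and stays where it is left; turning it takes about 0.15 N m, some 3 to 5 N at its upper part.
- running_lever (a joint): Angle of the lever of the breaker that is on, same meaning; starts near +0.6 and must stay there. The three breakers are alike: grey cases 130 mm long (along the throw) and 76 mm wide, side by side 84 mm apart centre to centre, in any order.
- spare_lever (a joint): Angle of the lever of the breaker that is off, same meaning; starts near -0.6 and must stay there. The breakers are screwed to a plywood board, 150 x 270 x 15 mm, fixed on the desk mat and turned up to 0.3 rad either way about vertical.

How it is judged:
By the outcome, as a careful person would: the job done as asked, in the order asked, and still so for the second after the job is handed in, with the robot touching nothing.
It also fails if it takes over 32 s, if anything falls off the work surface, if the arm or the gripper's body presses on something with over 40 N, if the wrist force passes 120 N, or if a joint passes its speed limit or range.

ROBOT

A 6-joint arm with a two-finger parallel gripper is mounted at the origin on a cart in front of the work surface, level with it; the furniture and walls round the work are solid. World frame = base frame: x ahead of the robot, y to its left, z up, the work surface at z = 0. Lengths are in m, angles in rad, forces in N, time in s.
With the tool pointing down it reaches from about 0.35 to 0.85 m from the base axis. Payload 8.1 kg.
Tool frame: the origin (TCP) lies on the centre line of the jaws, within the pads' length; the fingertips stand 17 mm ahead of it and the grasp point (between the pads) lies 2 mm behind it; z points along the fingers, y is the line along which they close (so a half turn about z gives the same grasp; the last joint's range is limited). The gripper opens to 93 mm and grips with 3 to 60 N. Pads are 15 mm wide; open, the fingers measure 128 mm over their backs; the gripper's body (75 mm by 188 mm) begins 65 mm behind the grasp point.
Start: joints at [1.073, 0.13, 1.488, -0, 1.523, -0.085], TCP at [0.241, 0.55, 0.236] pointing down, gripper open.
Joint ranges: [-2.96, 2.96], [-0.89, 2.26], [0.02, 2.5], [-1.34, 4.48], [0, 2.73], [-2.66, 2.66]. Speed limits (rad/s): [2.39, 2.39, 2.79, 3.14, 3.14, 3.14].

INTERFACE

Orientations are given as a rotation vector (axis times angle).
In Python, from plant import status, eyes, robot gives the robot as it stands. The module is installed in compiled form; this text tells all that it offers.
- The arm moves only by the tool servo_tool, never from a script. Its argument "plan" is text: rows parted by semicolons, each of 4 numbers parted by spaces: the shift along the tool's x, y, z in m, then the turn about the tool's z in degrees. A call has 1 to 12 rows; each row is the pose to reach, as a shift and turn from the pose commanded when the call began, along the tool's axes at that moment; what a row does not reach only later rows make up. A row lasts 1/12 s, in which the tool goes at most 41.7 mm and 7.16 degrees, less where a joint would pass 70% of its speed; a pose out of reach is approached as far as the arm can. A call with a gripper value outside its range is refused whole. "grip" is the closure, from -1 (fully open) to 1 (shut), set as the call begins (left out, the last holds). The fingers move at their own pace and stop on an object; "grip_force" is the grip in N (left out, the last holds). Time passes only in rows, so rows that repeat a pose let the fingers close. It gives the time, the measured TCP pose, the force, the opening and the grip force at its end, in the units of the state.
- status.read_state(): the state, without advancing time (a new reading comes with each control period).
- eyes.read_camera(name): name is "scene" or "top" or "wrist"; returns a dict with "image" (384x512x3 uint8, blue, green, red), "fovy" (degrees; the focal length in pixels is half the picture's height over the tangent of half this angle, whatever the lens; pixels are square), "cx", "cy" (the principal point, pixels), "world_from_camera" (4x4, takes a point from camera to world coordinates); the wrist camera has in their place "hand_eye" (4x4, takes a point from camera to tool coordinates, whose origin is the TCP and whose axes are the flange's). Camera axes: x right, y down, z forward; pixel columns grow to the right and rows downward; lengths in m; the calibration is good to about 2 mm. A picture is of the moment at which its call begins: read the wrist's pose just before it. There is no depth.
- robot.close_job(): hands the job in; it is judged then, once.
The state is a dict: "t": time; "q": joint angles; "dq": joint speeds; "joint_torque": joint torques, N m; "tool_pos": TCP position; "orientation": TCP orientation; "force": force on the tool from outside, world axes, zero at the start; "wrist_torque": the same for the moment, N m; "opening": finger opening in m; "gripper_force": force on a finger pad.
Only numpy, scipy, OpenCV 4.12 (cv2) and the standard library are available. Lean on these libraries where they do the work, as an engineer would, in place of code of your own. Each camera call takes 0.05 s, during which the arm holds its last target. There are 200 camera calls.

## Working session

There is one attempt and no reset: what is moved stays moved. The work goes in short steps, Python scripts to look and compute and a tool call to move; the robot and the scene stay as the last step left them, time stands still between calls to the robot, and variables do not carry over. Pictures are saved under pics/ and viewed, at most 10 in all, crops included, and the job is handed in when it is done.

Besides the shell and the picture viewer there is one more tool, called after "Request:" as name(argument=value, ...), one argument or row to a line, values as JSON. servo_tool: Moves the arm, as the interface text tells. Its arguments: {"type":"object","properties":{"plan":{"type":"string"},"grip":{"type":"number"},"grip_force":{"type":"number"}},"required":["plan"]}

```bash
mkdir -p pics; python3 - <<'E'
from plant import status, eyes
import cv2,numpy as np,pickle
s=status.read_state();print(s)
for n in("top","scene"):
    c=eyes.read_camera(n);cv2.imwrite(f"pics/{n}0.png",c["image"]);pickle.dump(c,open(f"{n}.pkl","wb"))
    print(n,c["fovy"],c["cx"],c["cy"],np.round(c["world_from_camera"],4).tolist(),c["image"].shape)
E
```

```text
{'t': 0.0, 'q': array([ 1.07259920e+00,  1.31136504e-01,  1.48928941e+00, -4.41321222e-06,
        1.52300806e+00, -8.54067453e-02]), 'dq': array([-0.00068107, -0.00023651, -0.00153786,  0.00025436,  0.00153898,
       -0.00146975]), 'joint_torque': array([ 1.80413295e-03, -5.59845793e+01, -4.91762567e+01,  7.67768710e-02,
        3.52084986e-02, -2.16547205e-04]), 'tool_pos': array([0.24042261, 0.54912762, 0.2345966 ]), 'orientation': array([-6.43707545e-01, -3.07440008e+00,  2.77159261e-03]), 'force': array([ 0.41085221, -0.26339077,  0.53789229]), 'wrist_torque': array([-0.00192102,  0.05073559, -0.00817516]), 'gripper_force': 0.0, 'opening': 0.0928527588298289}
top 53.357910263497295 259.0548984764288 193.84567537239275 [[0.0239, -0.9859, 0.1656, 0.3975], [-0.9994, -0.0275, -0.0199, 0.0055], [0.0242, -0.165, -0.986, 0.9659], [0.0, 0.0, 0.0, 1.0]] (384, 512, 3)
scene 57.28152633492886 256.59848873153305 188.83121248946608 [[0.7624, -0.3428, 0.5488, 0.0623], [-0.647, -0.4141, 0.6402, -0.5329], [0.0078, -0.8432, -0.5375, 0.5877], [0.0, 0.0, 0.0, 1.0]] (384, 512, 3)
```

View pics/top0.png

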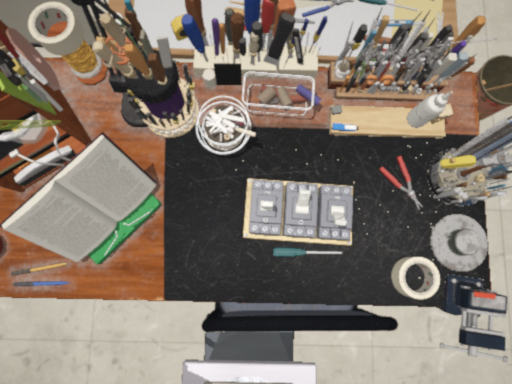

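View pics/scene0.png

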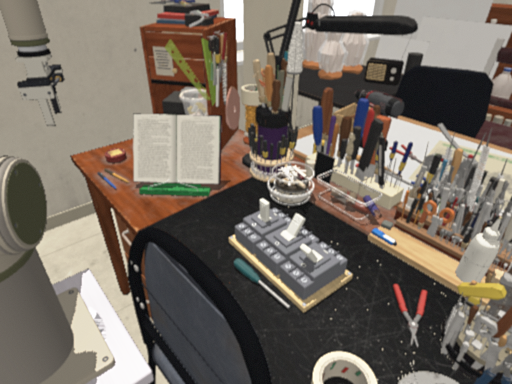

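The top view shows the board at cols 245-353, rows 178-243, with levers near (267,207), (303,200) and (338,215). I'll zoom in on both views.

```bash
python3 - <<'E'
import cv2,numpy as np
a=cv2.imread("pics/top0.png")[170:252,238:362];b=cv2.imread("pics/scene0.png")[185:315,220:360]
a=cv2.resize(a,None,fx=6,fy=6,interpolation=cv2.INTER_CUBIC);b=cv2.resize(b,None,fx=4.5,fy=4.5,interpolation=cv2.INTER_CUBIC)
cv2.imwrite("pics/a.png",a);cv2.imwrite("pics/b.png",b)
E
```

```text
(no output)
```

View pics/a.png

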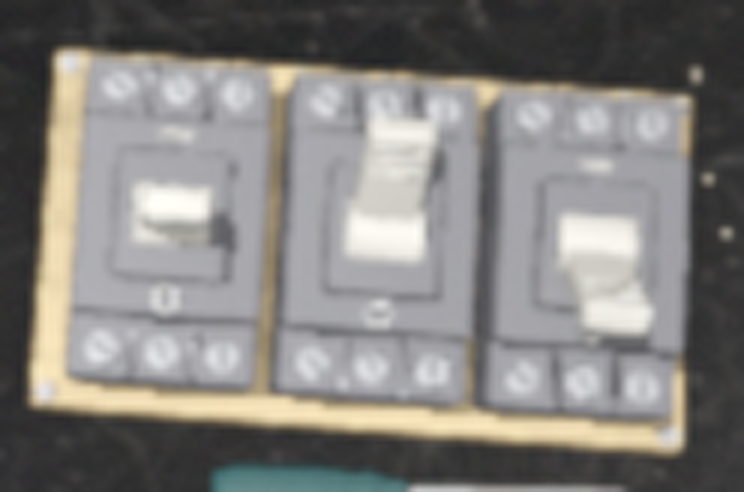

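View pics/b.png

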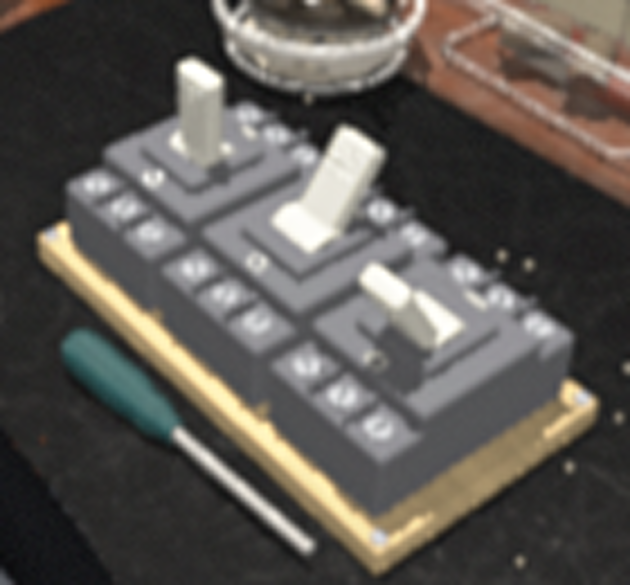

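Left (+y) is the tripped breaker, upright, with its tip near crop px (176,205). The middle one is on and the right one is off. Next I'll compute the board pose and check how high the leaning book on the way stands.

```bash
cat > h.py <<'E'
import pickle,numpy as np
from scipy.spatial.transform import Rotation as R
def ray(c,p):
    f=192/np.tan(np.radians(c["fovy"]/2));T=np.array(c["world_from_camera"])
    return T[:3,3],T[:3,:3]@np.array([(p[0]-c["cx"])/f,(p[1]-c["cy"])/f,1])
def plane(c,p,z):
    o,d=ray(c,p);return o+d*(z-o[2])/d[2]
def tri(c1,p1,c2,p2):
    o,d=ray(c1,p1);o2,d2=ray(c2,p2)
    k=np.linalg.lstsq(np.c_[d,-d2],o2-o,rcond=None)[0]
    a=o+d*k[0];b=o2+d2*k[1];return (a+b)/2,np.linalg.norm(a-b)
E
python3 - <<'E'
from h import *
np.set_printoptions(precision=4,suppress=True)
t=pickle.load(open("top.pkl","rb"));s=pickle.load(open("scene.pkl","rb"))
A=lambda x,y:(238+(x+.5)/6-.5,170+(y+.5)/6-.5); B=lambda x,y:(220+(x+.5)/4.5-.5,185+(y+.5)/4.5-.5)
c=[plane(t,A(*p),.015) for p in[(57,50),(692,97),(682,452),(32,405)]]
c=np.array(c);print(c)
m=c.mean(0);u=(c[0]+c[3]-c[1]-c[2]);L=np.linalg.norm(u)/2;u/=np.linalg.norm(u)
v=np.array([u[1],-u[0],0]);W=np.linalg.norm(c[0]+c[1]-c[2]-c[3])/2
print("centre",m,"u",u,"L",L,"W",W,"yaw",np.degrees(np.arctan2(v[1],v[0])),"hinge",m+.084*u)
# bottom corners in scene for check
for p in[(40,238),(375,568),(597,405)]:print("scene corner",plane(s,B(*p),.015))
tp=plane(t,A(176,205),.123);print("tip top",tp,"along v",(tp-m)@v)
print("tri tip",tri(t,A(176,205),s,B(199,66)))
print("book",tri(t,(5,222),s,(133,115)),tri(t,(100,137),s,(219,112)))
E
```

```text
[[ 0.5974  0.0178  0.015 ]
 [ 0.5848 -0.2523  0.015 ]
 [ 0.4351 -0.2456  0.015 ]
 [ 0.4476  0.0237  0.015 ]]
centre [ 0.5162 -0.1141  0.015 ] u [0.0466 0.9989 0.    ] L 0.26998628426318655 W 0.1498686391866149 yaw -2.669670233859656 hinge [ 0.5201 -0.0302  0.015 ]
scene corner [0.4474 0.022  0.015 ]
scene corner [ 0.4286 -0.2489  0.015 ]
scene corner [ 0.5821 -0.2524  0.015 ]
tip top [ 0.5172 -0.0295  0.123 ] along v -0.0029715217155774657
tri tip (array([ 0.5166, -0.0293,  0.1268]), np.float64(0.00014895664575480087))
book (array([0.4504, 0.4988, 0.1929]), np.float64(0.013274487779129094)) (array([0.6338, 0.3144, 0.2131]), np.float64(0.004688739433342814))
```

Request:
servo_tool(
  plan="0 0 -0.04 0; 0 0 -0.08 0; -0.03 -0.026 -0.08 4.3; -0.06 -0.052 -0.08 8.6; -0.09 -0.078 -0.08 13; -0.12 -0.104 -0.08 17.3; -0.15 -0.13 -0.08 21.6; -0.18 -0.156 -0.08 26; -0.21 -0.182 -0.08 30.3; -0.24 -0.208 -0.08 34.6; -0.27 -0.234 -0.08 39; -0.3 -0.26 -0.08 43",
  grip=-0.1,
)

```text
t: 1.1
tool_pos: [0.4113, 0.1892, 0.3154]
orientation: [-1.731, -2.622, 0.0]
force: [1.0, 0.8, 0.6]
opening: 0.0513
gripper_force: 0.0
```

```bash
cat > rel.py <<'E'
import sys
from h import *
from plant import status
s=status.read_state();M=R.from_rotvec(s["orientation"]).as_matrix()
H=np.array([.520,-.030,0]);v=np.array([.9989,-.0466,0])
tgt=H+v*float(sys.argv[1])+[0,0,float(sys.argv[2])]
np.set_printoptions(precision=4,suppress=True)
y=M[:,1];print("t",s["t"],"pos",s["tool_pos"],"F",s["force"],"open",s["opening"])
print("shift",M.T@(tgt-s["tool_pos"]),"turn",np.degrees(np.arctan2(y[1],y[0])-np.arctan2(v[1],v[0])),"z axis",M[:,2])
d=s["tool_pos"]-H;print("along v",d@v,"lat",d[:2]@[.0466,.9989])
E
python3 rel.py 0 0.2
```

```text
t 1.1 pos [0.4113 0.1892 0.3154] F [1.021  0.8061 0.5541] open 0.05132454227281835
shift [-0.2443  0.0138  0.1154] turn 25.813386722434856 z axis [-0.0001 -0.     -1.    ]
along v -0.11874996817455569 lat 0.2139407805153264
```

Request:
servo_tool(
  plan="-0.035 0.002 0 4; -0.07 0.004 0 8; -0.105 0.006 0 12; -0.14 0.008 0.02 16; -0.175 0.01 0.04 20; -0.21 0.012 0.06 24; -0.244 0.014 0.08 25.8; -0.244 0.014 0.115 25.8; -0.244 0.014 0.115 25.8; -0.244 0.014 0.115 25.8",
)

```text
t: 1.93
tool_pos: [0.5187, -0.0273, 0.1983]
orientation: [-2.266, -2.169, 0.005]
force: [-0.4, 0.4, -0.1]
opening: 0.0509
gripper_force: 0.0
```

```bash
python3 rel.py -0.003 0.105; python3 - <<'E'
from plant import eyes,status
from h import *
import cv2
M=R.from_rotvec(status.read_state()["orientation"]).as_matrix();p=status.read_state()["tool_pos"]
c=eyes.read_camera("wrist");t=eyes.read_camera("top")
cv2.imwrite("pics/w1.png",np.hstack([c["image"],cv2.resize(t["image"][150:270,200:360],None,fx=1.6,fy=3.2)])[:, :800])
he=np.array(c["hand_eye"]);f=192/np.tan(np.radians(c["fovy"]/2))
for k in(-1,0,1):
  w=np.array([.520,-.030,.123])+k*.013*np.array([.0466,.9989,0])
  q=np.linalg.inv(he)@np.r_[M.T@(w-p),1];print(q[:2]/q[2]*f+[c["cx"],c["cy"]])
E
```

```text
t 1.9333 pos [ 0.5187 -0.0273  0.1983] F [-0.3733  0.3977 -0.1221] open 0.050941552069045874
shift [-0.0028 -0.0011  0.0933] turn 0.1772504948139616 z axis [-0.006   0.0012 -1.    ]
along v -0.001390909646312676 lat 0.0026763671896317762
[259.30301591 230.90185242]
[259.37860451 214.27040449]
[259.45624128 197.18830506]
```

View pics/w1.png

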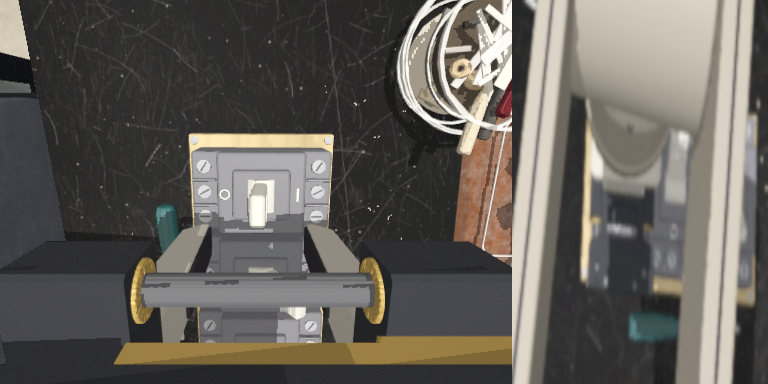

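The wrist view shows the lever standing at about (258,210), against a prediction of (259,214), centred between the fingers. Now I'll descend around it.

Request:
servo_tool(
  plan="-0.002 -0.001 0.02 0; -0.003 -0.001 0.045 0; -0.003 -0.001 0.065 0; -0.003 -0.001 0.08 0; -0.003 -0.001 0.093 0; -0.003 -0.001 0.093 0; -0.003 -0.001 0.093 0",
)

```text
t: 2.62
tool_pos: [0.5204, -0.0296, 0.1094]
orientation: [2.266, 2.174, 0.002]
force: [0.3, -0.3, 1.1]
opening: 0.051
gripper_force: 0.0
```

```bash
python3 rel.py -0.034 0.105
```

```text
t 2.6167 pos [ 0.5204 -0.0296  0.1094] F [ 0.2729 -0.3083  1.0882] open 0.05095914662835413
shift [-0.0002 -0.0344  0.0043] turn 0.3081705629474229 z axis [ 0.0017 -0.0002 -1.    ]
along v 0.0003622021695987851 lat 0.0004114145472559633
```

Request:
servo_tool(
  plan="0 -0.008 0.001 0; 0 -0.016 0.001 0; 0 -0.02 0.001 0; 0 -0.024 0.001 0; 0 -0.028 0.001 0; 0 -0.031 0.001 0; 0 -0.031 0.001 0; 0 -0.031 0.001 0",
)

```text
t: 3.28
tool_pos: [0.4894, -0.029, 0.1077]
orientation: [2.267, 2.172, 0.003]
force: [3.7, 0.9, 2.4]
opening: 0.0512
gripper_force: 1.9
```

```bash
python3 rel.py -0.038 0.105
```

```text
t 3.2833 pos [ 0.4894 -0.029   0.1077] F [3.6654 0.8685 2.3575] open 0.051211304631580086
shift [ 0.0005 -0.0074  0.0027] turn 0.21330221807650768 z axis [ 0.0026 -0.0001 -1.    ]
along v -0.030585120275751554 lat -0.0004606503102685157
```

Still in the free friction range (3.7 N), so I'll push on in small steps until the stop shows.

Request:
servo_tool(
  plan="0 -0.002 0 0; 0 -0.004 0 0; 0 -0.006 0 0; 0 -0.006 0 0; 0 -0.006 0 0",
)

```text
t: 3.7
tool_pos: [0.4831, -0.0289, 0.1071]
orientation: [2.268, 2.173, 0.001]
force: [4.6, -0.3, 1.2]
opening: 0.0515
gripper_force: 2.1
```

Request:
servo_tool(
  plan="0 -0.001 0 0; 0 -0.002 0 0; 0 -0.002 0 0; 0 -0.002 0 0",
)

```text
t: 4.03
tool_pos: [0.4818, -0.0289, 0.1073]
orientation: [2.267, 2.172, 0.002]
force: [7.1, -0.8, -0.2]
opening: 0.0512
gripper_force: 3.0
```

Request:
servo_tool(
  plan="0 -0.001 0 0; 0 -0.002 0 0; 0 -0.002 0 0; 0 -0.002 0 0",
  grip_force=40,
)

```text
t: 4.37
tool_pos: [0.481, -0.029, 0.1079]
orientation: [2.266, 2.17, 0.005]
force: [12.4, -0.8, -1.2]
opening: 0.0514
gripper_force: 4.5
```

```bash
python3 rel.py -0.038 0.105; python3 - <<'E'
from plant import eyes,status
import cv2
c=eyes.read_camera("wrist");s=eyes.read_camera("scene")
import numpy as np
cv2.imwrite("pics/w2.png",np.hstack([cv2.resize(c["image"][130:290,160:360],(400,320)),cv2.resize(s["image"][150:310,220:420],(400,320))]))
E
```

```text
t 4.3667 pos [ 0.481  -0.029   0.1079] F [12.4235 -0.8377 -1.2223] open 0.05135114448499598
shift [0.0008 0.001  0.0029] turn 0.20815885250606944 z axis [ 0.0053 -0.0007 -1.    ]
along v -0.039019819616262504 lat -0.0007726384717353428
```

View pics/w2.png

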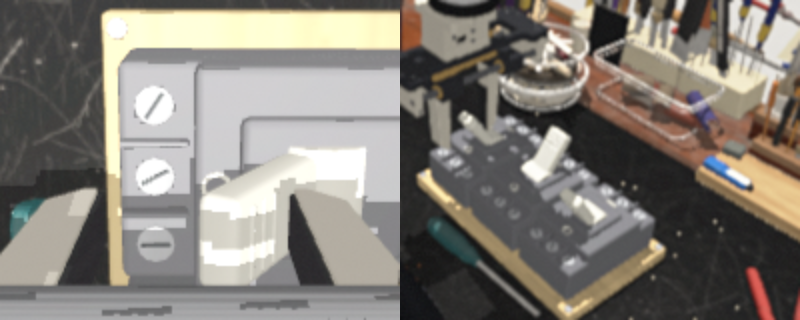

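The lever leans fully to the ring end, and the TCP sits at -39.0 mm against a predicted -38.8 mm at the stop, with force climbing. Now I'll throw it on.

Request:
servo_tool(
  plan="0 0.012 0 0; 0 0.022 0 0; 0 0.03 0 0; 0 0.036 0 0; 0 0.042 0 0; 0 0.048 0 0; 0 0.054 0 0; 0 0.06 0 0; 0 0.066 0 0; 0 0.071 0 0; 0 0.071 0 0; 0 0.071 0 0",
)

```text
t: 5.47
tool_pos: [0.5498, -0.0316, 0.1065]
orientation: [-2.268, -2.173, 0.0]
force: [-1.8, -0.5, 2.3]
opening: 0.0513
gripper_force: 1.1
```

Request:
servo_tool(
  plan="0 0.002 0 0; 0 0.004 0 0; 0 0.005 0 0; 0 0.006 0 0; 0 0.006 0 0; 0 0.006 0 0",
)

```text
t: 5.97
tool_pos: [0.5545, -0.0318, 0.1057]
orientation: [-2.267, -2.172, 0.003]
force: [-4.3, -1.2, -0.4]
opening: 0.0512
gripper_force: 2.1
```

```bash
python3 rel.py 0.039 0.105
```

```text
t 5.9667 pos [ 0.5545 -0.0318  0.1057] F [-4.2527 -1.1598 -0.4493] open 0.05123058766284898
shift [0.0002 0.0045 0.0007] turn 0.21950111004770198 z axis [-0.0024  0.0001 -1.    ]
along v 0.034545274898165446 lat -0.000204994055762262
```

Request:
servo_tool(
  plan="0 0.001 0 0; 0 0.002 0 0; 0 0.003 0 0; 0 0.003 0 0; 0 0.003 0 0",
)

```text
t: 6.38
tool_pos: [0.5575, -0.0318, 0.1057]
orientation: [-2.267, -2.172, 0.002]
force: [-4.6, -0.2, -0.3]
opening: 0.0514
gripper_force: 2.0
```

Request:
servo_tool(
  plan="0 0.001 0 0; 0 0.002 0 0; 0 0.003 0 0; 0 0.003 0 0; 0 0.003 0 0",
)

```text
t: 6.8
tool_pos: [0.5591, -0.0319, 0.1054]
orientation: [-2.265, -2.17, 0.006]
force: [-12.2, 0.7, 3.5]
opening: 0.0515
gripper_force: 5.8
```

```bash
python3 rel.py 0.039 0.105
```

```text
t 6.8 pos [ 0.5591 -0.0319  0.1054] F [-12.178    0.7163   3.4692] open 0.05152474047826825
shift [ 0.0001 -0.0001  0.0004] turn 0.22260494139926615 z axis [-0.0057  0.0005 -1.    ]
along v 0.03910631368467549 lat -5.632316623872509e-05
```

The on stop is reached, symmetric with the off side. I'll back off the lever and lift away.

Request:
servo_tool(
  plan="0 -0.006 0 0; 0 -0.014 0 0; 0 -0.014 0 0; 0 -0.014 -0.02 0; 0 -0.014 -0.05 0; 0 -0.014 -0.08 0; 0 -0.014 -0.11 0; 0 -0.014 -0.15 0; -0.0 -0.014 -0.19 0; 0.04 -0.03 -0.2 0; 0.08 -0.05 -0.2 0; 0.12 -0.06 -0.2 0",
)

```text
t: 7.8
tool_pos: [0.5081, 0.086, 0.3092]
orientation: [2.269, 2.168, 0.006]
force: [1.3, 1.1, -0.1]
opening: 0.0508
gripper_force: 0.0
```

Request:
servo_tool(
  plan="0.04 0 0 0; 0.08 0 0 0; 0.12 0 0 0; 0.12 0 0 0; 0.12 0 0 0; 0.12 0 0 0",
)

```text
t: 8.3
tool_pos: [0.5131, 0.2053, 0.3068]
orientation: [2.267, 2.174, 0.001]
force: [0.5, -0.5, 0.7]
opening: 0.0508
gripper_force: 0.0
```

```bash
python3 - <<'E'
from plant import eyes,status
import cv2,numpy as np
s=status.read_state();print(s["t"],s["tool_pos"],s["force"])
t=eyes.read_camera("top");c=eyes.read_camera("scene")
cv2.imwrite("pics/e.png",np.hstack([cv2.resize(t["image"][165:255,235:365],(400,277)),cv2.resize(c["image"][170:309,220:420],(400,277))]))
E
```

```text
8.3 [0.51310899 0.20531368 0.30679453] [ 0.50779082 -0.49799666  0.69000262]
```

View pics/e.png

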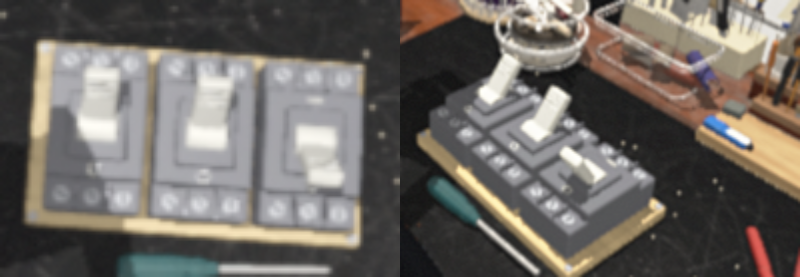

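The left lever now leans fully on, just like the middle one. The right one is still off, and the arm is clear.

```bash
python3 -c "
from plant import robot
print(robot.close_job())"
```

```text
the job is handed in; nothing more can be done
None
```

The tripped breaker (left) was pushed to its off stop, then thrown to its on stop and left there; the other two look unchanged, and I handed the job in with the arm clear at about 8.3 s.

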